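Close up a terminal row on its rail and clamp it

TASK

The terminal blocks on the mounting rail still stand away from the end stop. With the fingertips push against the outside of the end clamp so that it closes on the row and drives all five blocks together, as one train, along the rail until they sit tight against the end stop; then press the clamp's lever fully down to lock it, and withdraw. Push gently, and on the clamp rather than on the blocks; do not grip or lift anything, keep the blocks together and leave the spare block, the screwdriver and the transformer where they are.

Things in the scene. Friction and masses are not known exactly. Their poses are not given: they have to be found in the camera images.
- rail_plate: Fixed grey mounting plate, 170 x 340 x 3 mm, on the bench, with a metal 35 mm rail (310 mm long, top 18 mm above the bench) along its middle and a slotted duct (25 mm wide, middle 68 mm from the rail's centre line at +x, top 31 mm above the bench) at the back edge. Origin: centre of the plate's underside. x points across the rail, away from the robot; y along the rail to the end stop; z up.
- stop_face (a point): Point on the inner face of the fixed grey end stop, on the rail's centre line, 33 mm above the bench. The stop (12 mm thick, 50 mm wide, 39 mm high above the rail) is screwed to the +y end of the rail. Axes as the plate. The first block must come to touch this face.
- block1: Terminal block 1 of 5, counted from the end stop: off-white plastic, 12 mm along the rail, 52 mm across it, 36 mm high above the rail (the top 15 mm only 34 mm wide), about 35 g. Hooked feet under the rail's edges (0.7 mm play) let it only slide along the rail. Origin: mid-thickness, on the rail's centre line, level with the rail's top; axes as the plate.
- block2: Terminal block 2 of 5, counted from the end stop: off-white plastic, 12 mm along the rail, 52 mm across it, 36 mm high above the rail (the top 15 mm only 34 mm wide), about 35 g. Hooked feet under the rail's edges (0.7 mm play) let it only slide along the rail. Origin: mid-thickness, on the rail's centre line, level with the rail's top; axes as the plate.
- block3: Terminal block 3 of 5, counted from the end stop: off-white plastic, 12 mm along the rail, 52 mm across it, 36 mm high above the rail (the top 15 mm only 34 mm wide), about 35 g. Hooked feet under the rail's edges (0.7 mm play) let it only slide along the rail. Origin: mid-thickness, on the rail's centre line, level with the rail's top; axes as the plate.
- block4: Terminal block 4 of 5, counted from the end stop: off-white plastic, 12 mm along the rail, 52 mm across it, 36 mm high above the rail (the top 15 mm only 34 mm wide), about 35 g. Hooked feet under the rail's edges (0.7 mm play) let it only slide along the rail. Origin: mid-thickness, on the rail's centre line, level with the rail's top; axes as the plate.
- block5: Terminal block 5 of 5, counted from the end stop: off-white plastic, 12 mm along the rail, 52 mm across it, 36 mm high above the rail (the top 15 mm only 34 mm wide), about 35 g. Hooked feet under the rail's edges (0.7 mm play) let it only slide along the rail. Origin: mid-thickness, on the rail's centre line, level with the rail's top; axes as the plate.
- clamp: Grey end clamp on the rail behind block 5, with a gap of 4 to 15 mm to it: 28 mm along the rail, 50 mm across, 34 mm high above the rail, about 130 g with lever, hooked feet as the blocks. With its lever up it slides freely. Origin: mid-thickness, on the rail's centre line, level with the rail's top; axes as the plate.
- clamp_outer (a point): Centre of the clamp's flat outer end face (turned away from the blocks), 15 mm above the rail's top, 33 mm above the bench; push here towards +y of the plate. The face is 50 mm wide and reaches from the rail's top to 34 mm above it. When all is closed up it lies 88 mm from the stop's face.
- clamp_lever (a joint): Cam lever of the clamp, rad: 0 = up (40 degrees above level), 0.7 = level, on its stop, clamped. Hinge along the rail, 15.5 mm from the centre line at the robot's side (-x of the plate), 16 mm above the rail's top. Press the black paddle straight down. It stays where it is left; turns easily at first, harder (some 5 N at the paddle) in the last half, where the cam bites on the rail.
- lever_pad (a point): Centre of the upper face of the lever's black ribbed paddle (22 mm along the rail, 26 mm long), 36 mm from the hinge; the paddle reaches 11 mm farther out, so that its raised tip (64 mm up, 52 mm out) is met first from above. Lever fully up: 60 mm above the bench and 41 mm out from the rail's centre line, to -x of the plate; lever down: 38 mm above the bench and 51.5 mm out.
- spare_block: Bystander: a spare terminal block of the same kind, lying on its side on the plate near the end stop, on the robot's side of the rail; 12 mm high. Origin: centre of its underside, at the foot side's middle.
- driver_red: Bystander: red-handled screwdriver, 160 mm long, 19 mm thick, lying on the plate along its front edge. Origin: centre of its underside.
- transformer: Bystander: small mains transformer, 52 x 42 x 36 mm, standing on the bench behind the plate. Origin: centre of its underside.
There are look-alikes about, which are no part of the job. Leave any yellow look-alike of the block2 alone. What is shaped like the block3 but yellow is not meant.

How it is judged:
By the outcome, as a careful person would: the job done as asked, in the order asked, and still so for the second after the job is handed in, with the robot touching nothing.
It also fails if it takes over 40 s, if anything falls off the work surface, if the arm or the gripper's body presses on something with over 40 N, if the wrist force passes 120 N, or if a joint passes its speed limit or range.

ROBOT

A 6-joint arm with a two-finger parallel gripper is mounted at the origin on a cart in front of the work surface, level with it; the furniture and walls round the work are solid. World frame = base frame: x ahead of the robot, y to its left, z up, the work surface at z = 0. Lengths are in m, angles in rad, forces in N, time in s.
With the tool pointing down it reaches from about 0.25 to 0.775 m from the base axis. Payload 4 kg.
Tool frame: the origin (TCP) lies between the finger pads; the fingertips stand 11 mm ahead of it and the grasp point (between the pads) lies 8 mm behind it; z points along the fingers, y is the line along which they close (so a half turn about z gives the same grasp; the last joint's range is limited). The gripper opens to 85 mm and grips with 20 to 120 N. Pads are 22 mm wide; open, the fingers measure 114 mm over their backs; the gripper's body (76 mm by 85 mm) begins 54 mm behind the grasp point. The pads swing forward as they close: fully open they stand 13 mm farther back than shut.
Start: joints at [1.064, 0.087, 1.371, -0, 1.684, -0.103], TCP at [0.216, 0.506, 0.242] pointing down, gripper open.
Joint ranges: [-3.1, 3.1], [-0.76, 2.03], [0.27, 2.55], [-1.08, 4.22], [0.17, 2.65], [-2.57, 2.57]. Speed limits (rad/s): [2.79, 2.79, 3.14, 3.14, 3.14, 3.14].

INTERFACE

Orientations are given as a rotation vector (axis times angle).
In Python, from plant import get_state, camera, job_done gives the robot as it stands.
- The arm moves only by the tool apply_moves, never from a script. Its argument "moves" is text: rows parted by semicolons, each of 7 numbers parted by spaces: the opening, from 0 (shut) to 1 (fully open), then the shift along the tool's x, y, z in mm, then the turn, a rotation vector about the tool's x, y, z in degrees. In form: grip tx ty tz wx wy wz; .... A call has 1 to 8 rows; each row shifts and turns the commanded pose from where the row before left it, along the tool's axes as they then stand; what a row does not reach is not made up. A row lasts 1/12 s, in which the tool goes at most 41.7 mm and 7.16 degrees, less where a joint would pass 70% of its speed; a pose out of reach is approached as far as the arm can. A call with a gripper value outside its range is refused whole. The fingers move at their own pace and stop on an object; "newtons" is the grip in N (left out, the last holds). Time passes only in rows, so rows that do not move let the fingers close. It gives the time, the measured TCP pose, the force, the opening and the grip force at its end, in the units of the state.
- get_state(): the state, without advancing time (a new reading comes with each control period).
- camera(name): name is "scene" or "side" or "wrist"; returns a dict with "pixels" (400x640x3 uint8, blue, green, red), "fx", "fy", "cx", "cy" (pixels), "k1" (the pictures are not rectified: a ray, as slopes to the right and down, at radius r is drawn at 1 + k1 r^2 times it, then the intrinsics apply), "T" (4x4, takes a point from camera to world coordinates). Camera axes: x right, y down, z forward; pixel columns grow to the right and rows downward; lengths in m; the calibration is good to about 2 mm. A picture is of the moment at which its call begins. There is no depth.
- job_done(): hands the job in; it is judged then, once.
The state is a dict: "time_s": time; "qpos": joint angles; "dq": joint speeds; "joint_torque": joint torques, N m; "tool_pos": TCP position; "eef_rot": TCP orientation; "ft_force": force on the tool from outside, world axes, zero at the start; "torque": the same for the moment, N m; "grip_width": finger opening in m; "finger_force": force on a finger pad.
Only numpy, scipy, OpenCV 4.12 (cv2) and the standard library are available. Lean on these libraries where they do the work, as an engineer would, in place of code of your own. Each camera call takes 0.05 s, during which the arm holds its last target. There are 200 camera calls.

## Working session

There is one attempt and no reset: what is moved stays moved. The work goes in short steps, Python scripts to look and compute and a tool call to move; the robot and the scene stay as the last step left them, time stands still between calls to the robot, and variables do not carry over. Pictures are saved under pics/ and viewed, at most 10 in all, crops included, and the job is handed in when it is done.

Besides the shell and the picture viewer there is one more tool, called as name(argument=value, ...) on one line, values as JSON. apply_moves: Moves the arm, as the interface text tells. Its arguments: {"type":"object","properties":{"moves":{"type":"string"},"newtons":{"type":"number"}},"required":["moves"]}

```bash
mkdir -p pics; cat > h.py <<'E'
import numpy as np,cv2
from plant import get_state,camera,job_done
def ray(c,u,v):
    x,y=(u-c["cx"])/c["fx"],(v-c["cy"])/c["fy"]
    xd,yd=x,y
    for _ in range(30):
        s=1+c["k1"]*(x*x+y*y); x,y=xd/s,yd/s
    T=np.array(c["T"]); return T[:3,3],T[:3,:3]@np.array([x,y,1])
def atz(c,u,v,z):
    o,d=ray(c,u,v); return o+d*(z-o[2])/d[2]
def proj(c,p):
    T=np.array(c["T"]); q=T[:3,:3].T@(np.array(p)-T[:3,3]); x,y=q[0]/q[2],q[1]/q[2]
    s=1+c["k1"]*(x*x+y*y); return c["cx"]+c["fx"]*x*s,c["cy"]+c["fy"]*y*s
def snap(n,f):
    import pickle
    c=camera(n); cv2.imwrite(f"pics/{f}.png",c["pixels"]); pickle.dump(c,open(f"pics/{f}.pkl","wb")); return c
def load(f):
    import pickle
    return pickle.load(open(f"pics/{f}.pkl","rb"))
E
python3 - <<'E'
from h import *
for n in("scene","side","wrist"):
    c=snap(n,n+"0"); print(n,np.round(c["T"],3).tolist(),c["fx"],c["k1"])
a=[cv2.imread(f"pics/{n}0.png") for n in("scene","side")]
s=get_state();print(s["tool_pos"],s["eef_rot"],s["ft_force"],s["time_s"])
E
```

```text
scene [[0.693, -0.4, 0.6, 0.092], [-0.721, -0.356, 0.595, -0.238], [-0.024, -0.844, -0.535, 0.511], [0.0, 0.0, 0.0, 1.0]] 425.91846841350616 -0.007522484846247733
side [[-0.842, -0.333, 0.425, 0.245], [-0.54, 0.52, -0.662, 0.829], [-0.001, -0.786, -0.618, 0.597], [0.0, 0.0, 0.0, 1.0]] 365.66126699216807 0.02940647471703329
wrist [[0.393, 0.87, 0.296, 0.139], [0.919, -0.371, -0.13, 0.539], [-0.003, 0.323, -0.946, 0.373], [0.0, 0.0, 0.0, 1.0]] 310.6995204939907 0.011289413023837543
[0.21591295 0.50544708 0.24136782] [-6.29830112e-01 -3.07726282e+00  2.67567625e-03] [ 1.10664728 -0.54522089  0.47944153] 0.15
```

View pics/scene0.png

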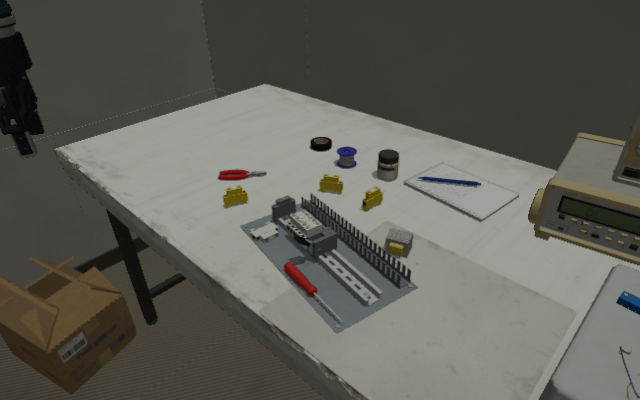

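View pics/side0.png

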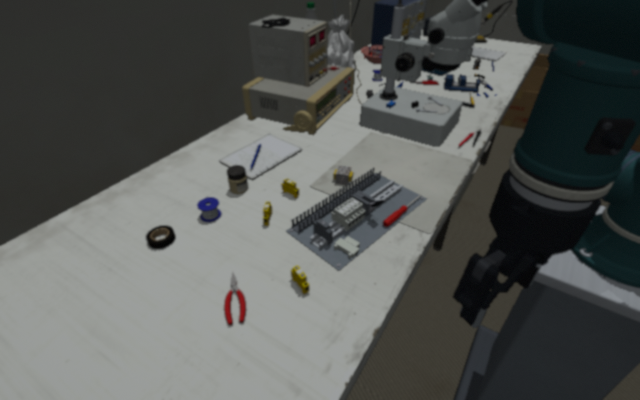

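The scene view shows the plate (about 240–415, 195–327), with the end stop at (284,208), the white blocks at (303,224), the clamp at (320,240), the spare at (264,232) and the red driver at (310,290). The yellow look-alikes at (235,196), (331,183) and (372,198) stand off the rail, so they aren't meant. I'll confirm with one enlarged crop.

```bash
python3 - <<'E'
from h import *
c=load("scene0"); im=c["pixels"][185:335,230:425]
cv2.imwrite("pics/crop1.png",cv2.resize(im,None,fx=4,fy=4,interpolation=cv2.INTER_CUBIC))
for p in[(241,223),(339,327),(415,287)]: print(p,atz(c,*p,0.003))
E
```

```text
(241, 223) [0.4905209  0.38712059 0.003     ]
(339, 327) [0.42300306 0.05581691 0.003     ]
(415, 287) [0.57295973 0.01878501 0.003     ]
```

View pics/crop1.png

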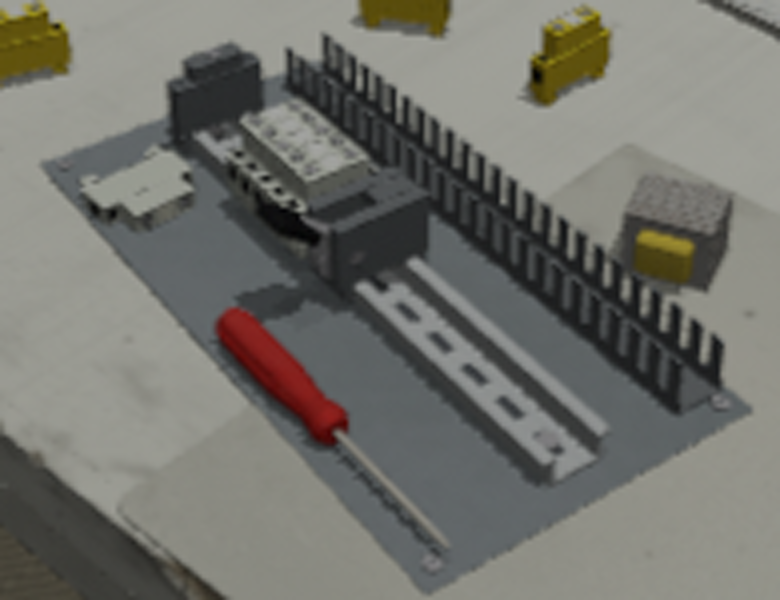

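```bash
cat > pose.py <<'E'
from h import *
from scipy.optimize import least_squares
c=load("scene0")
px=lambda a,b:(230+(a+.5)/4-.5,185+(b+.5)/4-.5)
P=[((-85,170,3),(45,163)),((-85,-170,3),(428,593)),((85,-170,3),(750,408)),((-17.5,-155,18),(552,462)),((17.5,-155,18),(607,432))]
def W(x,p):
    s,k=np.sin(x[2]),np.cos(x[2]); return np.array([x[0]+(k*p[0]-s*p[1])/1e3,x[1]+(s*p[0]+k*p[1])/1e3,p[2]/1e3])
f=lambda x:np.ravel([np.subtract(proj(c,W(x,p)),px(*q)) for p,q in P])
r=least_squares(f,[.5,.2,-.2]); X=r.x
def toplate(w):
    s,k=np.sin(X[2]),np.cos(X[2]); d=(np.array(w)[:2]-X[:2])*1e3; return np.array([k*d[0]+s*d[1],-s*d[0]+k*d[1]])
E
python3 - <<'E'
from pose import *
print(X,np.round(r.fun,1))
for n,q,z in[("clampTL",(333,240),52),("clampTR",(428,205),52),("clampBL",(333,285),18),("blk5 topR",(372,155),54),("blk5 nearL",(310,203),54),("blk1 topL",(240,140),54),("blk1 topR",(290,100),54),("stopTL",(172,90),57),("stopTR",(260,70),57),("duct near",(680,370),31),("duct far",(720,342),31),("drvL",(235,320),10),("drv R",(335,430),10)]:
    w=atz(c,*px(*q),z/1e3); print(n,np.round(w,3),np.round(toplate(w),1))
s=get_state(); print(s["tool_pos"],s["qpos"])
E
```

```text
[ 0.53142304  0.19882788 -0.21706776] [-0.8 -0.5 -0.3  0.1  1.7  0.1 -1.9  0.6  1.3 -1.1]
clampTL [0.496 0.181 0.052] [-30.6 -24.7]
clampTR [0.542 0.167 0.052] [ 17.4 -28.3]
clampBL [0.503 0.19  0.018] [-25.8 -15.2]
blk5 topR [0.551 0.21  0.054] [17.1 15.5]
blk5 nearL [0.506 0.206 0.054] [-25.9   1.2]
blk1 topL [0.519 0.265 0.054] [-26.5  61.6]
blk1 topR [0.558 0.272 0.054] [10.5 76.8]
stopTL [0.523 0.318 0.057] [-34.  114.1]
stopTR [0.564 0.299 0.057] [ 10.3 104.5]
duct near [0.549 0.036 0.031] [  52.3 -155.6]
duct far [0.574 0.033 0.031] [  77.4 -152.6]
drvL [0.463 0.212 0.01 ] [-69.5  -2. ]
drv R [0.444 0.131 0.01 ] [-70.3 -84.9]
[0.21591295 0.50544708 0.24136782] [ 1.06392674e+00  8.78412370e-02  1.37192595e+00 -7.26244961e-07
  1.68361134e+00 -1.03101702e-01]
```

apply_moves(moves="0 -30 -15.5 5.8 0 0 0;0 -30 -15.5 5.8 0 0 0;0 -30 -15.5 5.8 0 0 0;0 -30 -15.5 5.8 0 0 0;0 -30 -15.5 5.8 0 0 0;0 -30 -15.5 5.8 0 0 0;0 -30 -15.5 5.8 0 0 0", newtons=30)

```text
time_s: 0.73
tool_pos: [0.3671, 0.322, 0.2012]
eef_rot: [-0.629, -3.078, 0.0]
ft_force: [1.0, -0.8, 0.2]
grip_width: 0.0007
finger_force: 0.0
```

apply_moves(moves="0 -30 -15.5 5.8 0 0 0;0 -30 -15.5 5.8 0 0 0;0 -30 -15.5 5.8 0 0 0;0 -30 -15.5 5.8 0 0 0;0 -30 -15.5 5.8 0 0 0;0 -30 -15.5 5.8 0 0 0;0 -30 -15.5 5.8 0 0 0")

```text
time_s: 1.32
tool_pos: [0.5177, 0.1397, 0.1605]
eef_rot: [-0.63, -3.077, -0.0]
ft_force: [-0.4, 0.5, 0.2]
grip_width: 0.0
finger_force: 0.0
```

apply_moves(moves="0 0 0 0 0 0 6.6;0 0 0 0 0 0 6.6;0 0 0 0 0 0 6.6;0 0 0 0 0 0 6.6;0 0 0 0 0 0 6.6;0 0 0 0 0 0 6.6")

```text
time_s: 1.82
tool_pos: [0.5168, 0.1411, 0.1606]
eef_rot: [-1.643, -2.677, 0.001]
ft_force: [0.6, 1.1, 0.2]
grip_width: 0.0004
finger_force: 0.0
```

apply_moves(moves="0 0 0 0 0 0 6.6;0 0 0 0 0 0 6.6;0 0 0 0 0 0 6.6;0 0 0 0 0 0 6.6;0 0 0 0 0 0 6.6;0 0 0 0 0 0 6.6;0 0 0 0 0 0 0;0 0 0 0 0 0 0")

```text
time_s: 2.48
tool_pos: [0.5169, 0.1412, 0.1608]
eef_rot: [-2.444, -1.973, 0.001]
ft_force: [-0.7, 0.3, -0.3]
grip_width: 0.0004
finger_force: 0.0
```

```bash
python3 - <<'E'
from pose import *
from scipy.spatial.transform import Rotation as R
c2=snap("wrist","w1"); snap("scene","scene1")
cv2.imwrite("pics/w1b.png",cv2.resize(c2["pixels"],(800,500),interpolation=cv2.INTER_CUBIC))
s=get_state();print(s["tool_pos"],toplate(s["tool_pos"]),s["ft_force"],s["grip_width"],s["time_s"]);print(R.from_rotvec(s["eef_rot"]).as_matrix().round(3))
E
```

```text
[0.51696319 0.14119406 0.1608978 ] [ -1.70809347 -59.39551399] [ 0.96527873 -0.22024322  0.54867225] 0.00016512297035087376 2.5833
[[ 0.211  0.977 -0.   ]
 [ 0.977 -0.211  0.   ]
 [-0.    -0.    -1.   ]]
```

View pics/w1b.png

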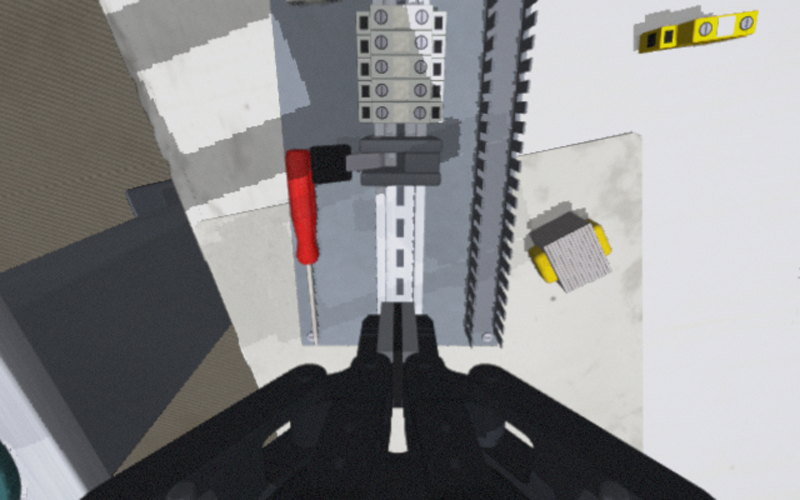

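The wrist view shows the five white blocks at (402, 20–120). The clamp is behind them at (401, 138–186), its lever paddle at (330,163) towards the driver. The fingers are centred on the rail at (398,310).

```bash
python3 - <<'E'
from pose import *
c2=load("w1")
for n,q,z in[("clampTL",(361,185),52),("clampTR",(440,185),52),("clamp in TL",(363,138),52),("blk5 L",(359,122),39),("blk5 R",(443,122),39),("blk5 topL",(375,122),54),("plate front right",(503,347),3),("plate FL",(302,345),3),("rail L",(376,230),18),("rail R",(424,230),18),("rail slot",(400,290),11),("railtopL",(375,195),18),("pad in",(350,163),55),("pad out",(312,165),64),("drv",(300,150),10)]:
    w=atz(c2,q[0]/1.25,q[1]/1.25,z/1e3); print(n,np.round(w,3),np.round(toplate(w),1))
E
```

```text
clampTL [0.503 0.184 0.052] [-24.6 -20.7]
clampTR [0.551 0.174 0.052] [ 24.5 -20.5]
clamp in TL [0.511 0.211 0.052] [-22.7   7.6]
blk5 L [0.51  0.22  0.039] [-26.   16.3]
blk5 R [0.561 0.209 0.039] [26.2 16.5]
blk5 topL [0.52  0.219 0.054] [-15.3  16.8]
plate front right [0.583 0.013 0.003] [  90.1 -170.6]
plate FL [0.413 0.051 0.003] [ -83.9 -169.4]
rail L [0.501 0.144 0.018] [-17.6 -60.5]
rail R [0.536 0.136 0.018] [ 17.8 -60.3]
rail slot [0.508 0.089 0.011] [   0.5 -112.7]
railtopL [0.507 0.169 0.018] [-18.  -34.2]
pad in [0.5   0.199 0.055] [-30.6  -6.8]
pad out [0.479 0.203 0.064] [-51.7  -6.9]
drv [0.461 0.21  0.01 ] [-71.2  -3.8]
```

apply_moves(moves="0 0 1.7 20 0 0 0;0 0 0 25 0 0 0;0 0 0 25 0 0 0;0 0 0 25 0 0 0;0 0 0 15 0 0 0;0 0 0 8 0 0 0;0 0 0 4 0 0 0;0 0 0 0 0 0 0")

```text
time_s: 3.25
tool_pos: [0.5186, 0.1408, 0.0387]
eef_rot: [-2.446, -1.97, 0.001]
ft_force: [-0.0, 0.0, 1.0]
grip_width: 0.0001
finger_force: 0.0
```

apply_moves(moves="0 5 0 0 0 0 0;0 5 0 0 0 0 0;0 5 0 0 0 0 0;0 4 0 0 0 0 0;0 3 0 0 0 0 0;0 2 0 0 0 0 0;0 1.5 0 0 0 0 0;0 1.5 0 0 0 0 0")

```text
time_s: 3.92
tool_pos: [0.5245, 0.1674, 0.0391]
eef_rot: [2.447, 1.97, -0.0]
ft_force: [0.1, 0.3, 0.3]
grip_width: 0.0001
finger_force: 0.0
```

```bash
python3 - <<'E'
from pose import *
c2=snap("wrist","w2")
cv2.imwrite("pics/w2b.png",cv2.resize(c2["pixels"],(800,500),interpolation=cv2.INTER_CUBIC))
s=get_state();print(s["tool_pos"],toplate(s["tool_pos"]),s["ft_force"])
E
```

```text
[0.52452386 0.16760587 0.03910896] [-1.30838679e-02 -3.19751827e+01] [ 0.09747622 -0.86371771 -0.25288339]
```

View pics/w2b.png

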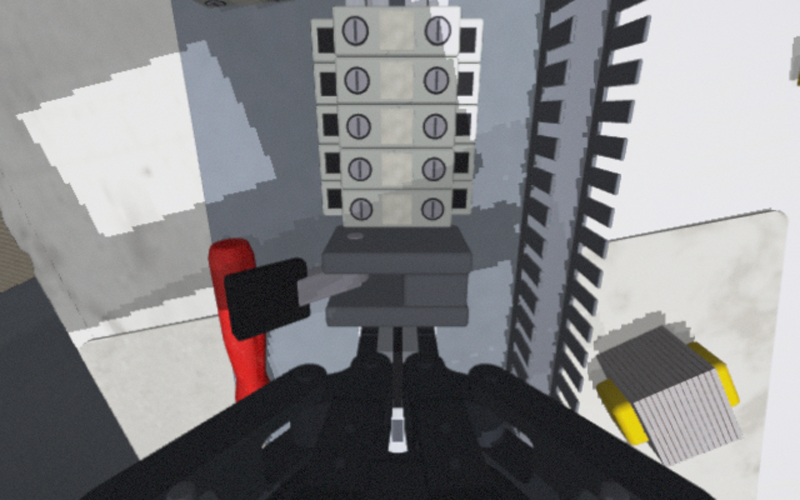

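The fingertips (398,335) now stand right at the clamp's outer face, whose edge is at row 326. They are centred, and the gap to block 5 is still open. Next I push slowly.

apply_moves(moves="0 1.5 0 0 0 0 0;0 1.5 0 0 0 0 0;0 1.5 0 0 0 0 0;0 1.5 0 0 0 0 0;0 1.5 0 0 0 0 0;0 1.5 0 0 0 0 0;0 1.5 0 0 0 0 0;0 1.5 0 0 0 0 0")

```text
time_s: 4.63
tool_pos: [0.5271, 0.1789, 0.0391]
eef_rot: [2.447, 1.97, -0.001]
ft_force: [-0.1, -0.9, 0.6]
grip_width: -0.0005
finger_force: 0.5
```

apply_moves(moves="0 1.5 0 0 0 0 0;0 1.5 0 0 0 0 0;0 1.5 0 0 0 0 0;0 1.5 0 0 0 0 0;0 1.5 0 0 0 0 0;0 1.5 0 0 0 0 0;0 1.5 0 0 0 0 0;0 1.5 0 0 0 0 0")

```text
time_s: 5.3
tool_pos: [0.5297, 0.1908, 0.0391]
eef_rot: [-2.447, -1.97, -0.0]
ft_force: [-0.6, -0.7, -0.7]
grip_width: 0.0001
finger_force: 0.5
```

```bash
python3 - <<'E'
from pose import *
c2=snap("wrist","w3"); c=snap("scene","s3");d=snap("side","d3")
a=cv2.resize(c2["pixels"][:290],(400,181),interpolation=cv2.INTER_AREA)
im=np.vstack([cv2.resize(c["pixels"][185:285,230:360],(780,600))])
cv2.imwrite("pics/m3.png",im)
s=get_state();print(s["tool_pos"],toplate(s["tool_pos"]),s["ft_force"])
for n,C in(("scene",c),):
  for y in(95,100,105,110): print(n,y,[np.round(np.subtract(proj(C,W(X,p)),(230,185))*6) for p in((-25,y,57),(25,y,57))])
E
```

```text
[0.52977151 0.19108381 0.03923454] [ 0.05504605 -7.91803072] [0.04671974 0.17463122 0.2336211 ]
scene 95 [array([309., 150.]), array([441., 101.])]
scene 100 [array([301., 143.]), array([433.,  95.])]
scene 105 [array([294., 136.]), array([425.,  88.])]
scene 110 [array([286., 129.]), array([417.,  82.])]
```

View pics/m3.png

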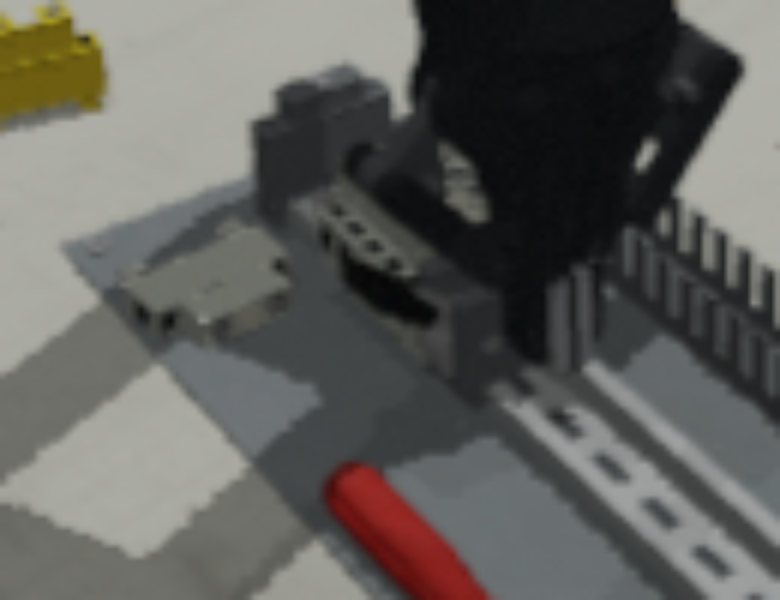

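The scene view shows the train closed up and moving. The stop is at (315,150), and block 1 is still a little short of it at (310,205).

apply_moves(moves="0 1.5 0 0 0 0 0;0 1.5 0 0 0 0 0;0 1.5 0 0 0 0 0;0 1.5 0 0 0 0 0;0 1.5 0 0 0 0 0;0 1.5 0 0 0 0 0;0 1.5 0 0 0 0 0;0 1.5 0 0 0 0 0")

```text
time_s: 6.12
tool_pos: [0.5323, 0.2025, 0.0392]
eef_rot: [2.447, 1.97, 0.0]
ft_force: [-0.7, -0.9, 0.6]
grip_width: -0.0002
finger_force: 0.6
```

apply_moves(moves="0 0.7 0 0 0 0 0;0 0.7 0 0 0 0 0;0 0.7 0 0 0 0 0;0 0.7 0 0 0 0 0")

```text
time_s: 6.45
tool_pos: [0.5328, 0.2052, 0.0391]
eef_rot: [-2.447, -1.97, -0.0]
ft_force: [-0.3, -1.4, 1.3]
grip_width: 0.0002
finger_force: 0.6
```

apply_moves(moves="0 0.7 0 0 0 0 0;0 0.7 0 0 0 0 0;0 0.7 0 0 0 0 0;0 0.7 0 0 0 0 0")

```text
time_s: 6.78
tool_pos: [0.5334, 0.2079, 0.0391]
eef_rot: [-2.447, -1.97, -0.0]
ft_force: [0.0, -1.8, 0.9]
grip_width: -0.0001
finger_force: 0.6
```

apply_moves(moves="0 0.7 0 0 0 0 0;0 0.7 0 0 0 0 0;0 0.7 0 0 0 0 0")

```text
time_s: 7.03
tool_pos: [0.5339, 0.21, 0.0392]
eef_rot: [-2.447, -1.97, -0.0]
ft_force: [-0.6, -1.7, 0.5]
grip_width: 0.0
finger_force: 0.6
```

apply_moves(moves="0 0.6 0 0 0 0 0;0 0.6 0 0 0 0 0;0 0 0 0 0 0 0")

```text
time_s: 7.28
tool_pos: [0.5341, 0.2113, 0.0391]
eef_rot: [-2.447, -1.97, -0.0]
ft_force: [0.3, 0.1, 0.5]
grip_width: -0.0004
finger_force: 0.4
```

```bash
python3 - <<'E'
from pose import *
c2=snap("wrist","w4")
cv2.imwrite("pics/w4b.png",cv2.resize(c2["pixels"][:290],(800,362),interpolation=cv2.INTER_CUBIC))
s=get_state();print(s["tool_pos"],toplate(s["tool_pos"]),s["ft_force"])
E
```

```text
[0.53413997 0.21129268 0.03911874] [-0.03134156 12.75742329] [-0.38961503 -0.30080992  0.89076407]
```

View pics/w4b.png

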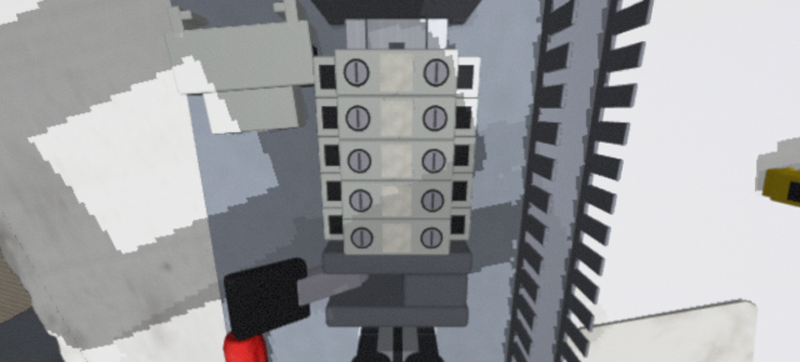

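The wrist view shows the train closed up. The stop's foot is at about row 19, and bare rail (rows 19–50) still separates it from block 1, so I work out how far is left.

```bash
python3 - <<'E'
from pose import *
c=load("w4")
for q,z in(((400,18),18),((400,50),54),((318,57),39),((330,23),57),((465,22),57),((400,254),54),((400,325),52)):
    print(q,z,toplate(atz(c,q[0]/1.25,q[1]/1.25,z/1e3)).round(1))
E
```

```text
(400, 18) 18 [  0.7 126. ]
(400, 50) 54 [  0.5 111.4]
(318, 57) 39 [-24.5 111.3]
(330, 23) 57 [-17.6 117.3]
(465, 22) 57 [ 17.3 117.5]
(400, 254) 54 [ 0.8 52.4]
(400, 325) 52 [ 0.9 25.3]
```

apply_moves(moves="0 1 0 0 0 0 0;0 1 0 0 0 0 0;0 1 0 0 0 0 0;0 1 0 0 0 0 0;0 1 0 0 0 0 0")

```text
time_s: 7.75
tool_pos: [0.5352, 0.2161, 0.0391]
eef_rot: [-2.447, -1.97, -0.0]
ft_force: [-0.5, -1.3, 0.8]
grip_width: -0.0001
finger_force: 0.6
```

apply_moves(moves="0 0.8 0 0 0 0 0;0 0.8 0 0 0 0 0;0 0.8 0 0 0 0 0;0 0.8 0 0 0 0 0;0 0.8 0 0 0 0 0")

```text
time_s: 8.17
tool_pos: [0.536, 0.22, 0.0391]
eef_rot: [-2.447, -1.97, 0.0]
ft_force: [-0.5, -0.9, -0.3]
grip_width: -0.0
finger_force: 0.6
```

```bash
python3 - <<'E'
from pose import *
c2=snap("wrist","w5")
cv2.imwrite("pics/w5b.png",cv2.resize(c2["pixels"][:220,160:460],(750,550),interpolation=cv2.INTER_CUBIC))
s=get_state();print(s["tool_pos"],toplate(s["tool_pos"]),s["ft_force"])
E
```

```text
[0.53606608 0.22011696 0.03911154] [-0.05088517 21.78944544] [-0.05705738 -1.01285608  0.34881077]
```

View pics/w5b.png

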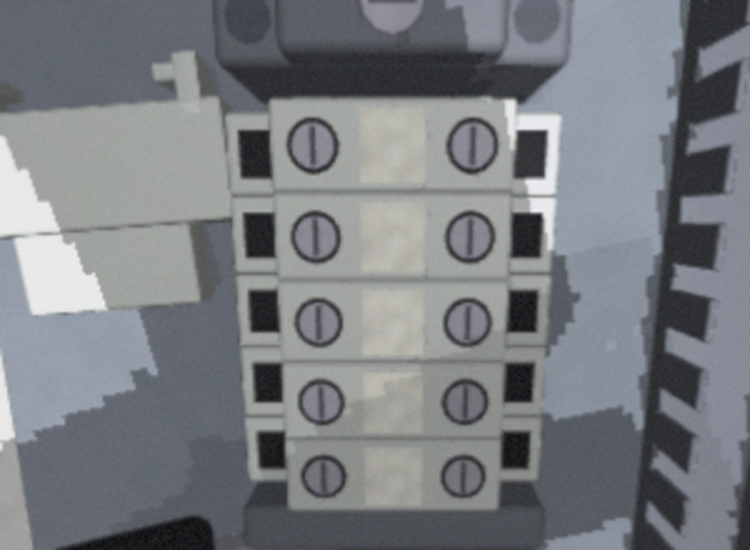

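The stop's top edge is now in view (row 62), its face below it, with block 1's edge at row 98: a few mm are left.

```bash
python3 - <<'E'
from pose import *
c=load("w5")
for q,z in(((395,62),57),((395,62),50),((240,65),50),((395,98),54),((240,113),39),((395,508),54)):
    print(q,z,toplate(atz(c,160+q[0]/2.5,q[1]/2.5,z/1e3)).round(1))
E
```

```text
(395, 62) 57 [-1.000e-01  1.243e+02]
(395, 62) 50 [-1.000e-01  1.255e+02]
(240, 65) 50 [-21.5 125.1]
(395, 98) 54 [-1.000e-01  1.205e+02]
(240, 113) 39 [-23.9 120.4]
(395, 508) 54 [-0.1 61.3]
```

apply_moves(moves="0 0.6 0 0 0 0 0;0 0.6 0 0 0 0 0;0 0.6 0 0 0 0 0;0 0.6 0 0 0 0 0")

```text
time_s: 8.55
tool_pos: [0.5365, 0.2223, 0.0391]
eef_rot: [-2.447, -1.97, -0.0]
ft_force: [-1.2, -0.6, -0.2]
grip_width: 0.0
finger_force: 0.6
```

apply_moves(moves="0 0.5 0 0 0 0 0;0 0.5 0 0 0 0 0;0 0.5 0 0 0 0 0")

```text
time_s: 8.8
tool_pos: [0.5368, 0.2237, 0.0391]
eef_rot: [-2.447, -1.97, -0.0]
ft_force: [-0.1, -0.4, -0.0]
grip_width: -0.0003
finger_force: 0.6
```

apply_moves(moves="0 0.5 0 0 0 0 0;0 0.4 0 0 0 0 0;0 0 0 0 0 0 0")

```text
time_s: 9.05
tool_pos: [0.537, 0.2246, 0.0391]
eef_rot: [2.447, 1.97, -0.0]
ft_force: [-0.5, -0.8, 0.1]
grip_width: -0.0002
finger_force: 0.6
```

apply_moves(moves="0 0.4 0 0 0 0 0;0 0.4 0 0 0 0 0")

```text
time_s: 9.22
tool_pos: [0.5371, 0.2246, 0.0391]
eef_rot: [2.447, 1.969, -0.002]
ft_force: [-0.5, -5.4, 0.9]
grip_width: 0.0002
finger_force: 2.4
```

apply_moves(moves="0 0.4 0 0 0 0 0;0 0.4 0 0 0 0 0")

```text
time_s: 9.38
tool_pos: [0.5371, 0.2246, 0.0391]
eef_rot: [2.446, 1.969, -0.004]
ft_force: [-2.2, -7.1, 3.4]
grip_width: -0.0004
finger_force: 3.7
```

apply_moves(moves="0 0.4 0 0 0 0 0;0 0 0 0 0 0 0")

```text
time_s: 9.55
tool_pos: [0.5371, 0.2246, 0.0391]
eef_rot: [2.446, 1.968, -0.005]
ft_force: [-2.4, -7.4, 3.1]
grip_width: -0.0
finger_force: 3.8
```

The push is stalling at 7 N with no further travel, and the clamp's outer face is about 88 mm from the stop, so the train is seated. I back off and go over the paddle.

apply_moves(moves="0 -2 0 0 0 0 0;0 -5 0 0 0 0 0;0 -7 0 0 0 0 0;0 0 0 15 0 0 0")

```text
time_s: 9.88
tool_pos: [0.5369, 0.2128, 0.0273]
eef_rot: [2.446, 1.968, 0.011]
ft_force: [0.5, 0.3, -0.1]
grip_width: -0.0003
finger_force: 0.0
```

I moved down there by mistake: +z is down. There was no contact force, so I go up now.

apply_moves(moves="0 0 0 -20 0 0 0;0 0 0 -25 0 0 0;0 0 0 -25 0 0 0;0 0 0 -10 0 0 0;0 0 0 0 0 0 0")

```text
time_s: 10.3
tool_pos: [0.5367, 0.2135, 0.1079]
eef_rot: [2.445, 1.968, 0.012]
ft_force: [-0.1, -0.4, 0.0]
grip_width: -0.0003
finger_force: 0.0
```

```bash
python3 - <<'E'
from pose import *
from scipy.spatial.transform import Rotation as R
c2=snap("wrist","w6")
cv2.imwrite("pics/w6b.png",cv2.resize(c2["pixels"],(800,500),interpolation=cv2.INTER_CUBIC))
s=get_state();print(s["tool_pos"],toplate(s["tool_pos"]),s["ft_force"]);print(R.from_rotvec(s["eef_rot"]).as_matrix().round(3))
t=s["tool_pos"];M=R.from_rotvec(s["eef_rot"]).as_matrix()
d=W(X,(-50,51.7,85))-t; print("tool move mm",(M.T@d*1e3).round(1))
E
```

```text
[0.53538482 0.21311783 0.10552835] [ 0.79121742 14.80784753] [-0.21767589 -0.34904468  0.12486806]
[[ 0.214  0.977  0.003]
 [ 0.977 -0.214  0.001]
 [ 0.002  0.003 -1.   ]]
tool move mm [ 36.9 -50.8  20.5]
```

View pics/w6b.png

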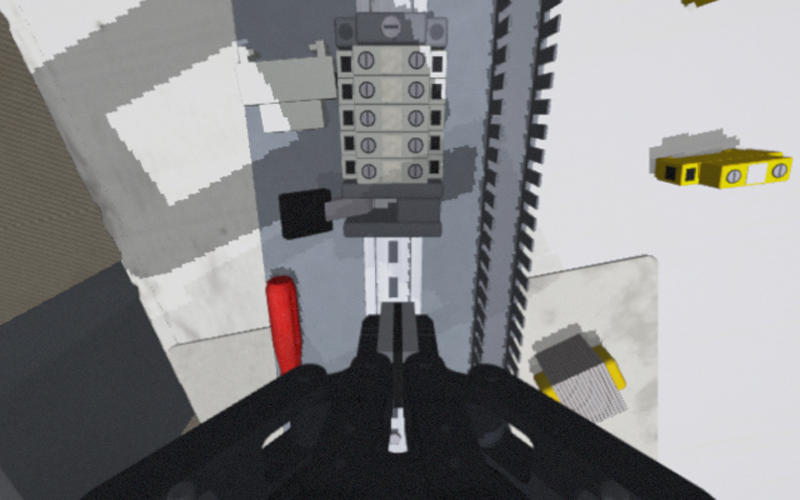

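The train sits tight at the stop (block 1's edge, row 45, meets it) and the clamp (370–440, 183–236) touches block 5. The paddle is at (306,213).

```bash
python3 - <<'E'
from pose import *
c=load("w6")
for q,z in(((306,213),60),((281,215),64),((331,213),52),((400,236),52),((390,45),54)):
    print(q,z,toplate(atz(c,q[0]/1.25,q[1]/1.25,z/1e3)).round(1))
E
```

```text
(306, 213) 60 [-41.2  52.4]
(281, 215) 64 [-51.9  52.5]
(331, 213) 52 [-30.7  50.4]
(400, 236) 52 [ 3.7 38.3]
(390, 45) 54 [ -1.  125.1]
```

apply_moves(moves="0 10 -12 0 0 0 0;0 13 -18 0 0 0 0;0 10 -15 0 0 0 0;0 4 -5 5 0 0 0;0 0 0 8 0 0 0;0 0 0 0 0 0 0")

```text
time_s: 10.85
tool_pos: [0.4919, 0.2588, 0.0876]
eef_rot: [-2.446, -1.97, 0.008]
ft_force: [-1.0, -0.8, -0.6]
grip_width: -0.0002
finger_force: 0.0
```

apply_moves(moves="0 1.5 1.5 4 0 0 0;0 0 0 4 0 0 0;0 0 0 4 0 0 0;0 0 0 4 0 0 0;0 0 0 4 0 0 0;0 0 0 4 0 0 0")

```text
time_s: 11.35
tool_pos: [0.4957, 0.2607, 0.067]
eef_rot: [2.447, 1.969, 0.001]
ft_force: [-0.5, -0.2, 0.9]
grip_width: 0.0004
finger_force: 0.5
```

apply_moves(moves="0 0 0 2.5 0 0 0;0 0 0 2.5 0 0 0;0 0 0 2.5 0 0 0;0 0 0 2.5 0 0 0")

```text
time_s: 11.68
tool_pos: [0.4956, 0.261, 0.0574]
eef_rot: [2.447, 1.97, 0.002]
ft_force: [-0.1, -0.4, 1.9]
grip_width: 0.0003
finger_force: 0.9
```

apply_moves(moves="0 0 0 2 0 0 0;0 0 0 2 0 0 0;0 0 0 1.5 0 0 0;0 0 0 1 0 0 0;0 0 0 1 0 0 0;0 0 0 1 0 0 0")

```text
time_s: 12.18
tool_pos: [0.4953, 0.2609, 0.0489]
eef_rot: [-2.447, -1.97, -0.0]
ft_force: [-2.3, 0.3, 6.8]
grip_width: 0.0002
finger_force: 5.9
```

apply_moves(moves="0 0 0 1 0 0 0;0 0 0 1 0 0 0;0 0 0 0 0 0 0")

```text
time_s: 12.43
tool_pos: [0.4953, 0.261, 0.0485]
eef_rot: [-2.447, -1.97, -0.001]
ft_force: [-4.3, -1.3, 10.5]
grip_width: 0.0001
finger_force: 7.6
```

apply_moves(moves="0 0 0 1 0 0 0;0 0 0 1 0 0 0;0 0 0 1 0 0 0;0 0 0 0 0 0 0")

```text
time_s: 12.77
tool_pos: [0.4952, 0.2612, 0.0478]
eef_rot: [-2.447, -1.97, -0.001]
ft_force: [-9.1, -2.0, 19.9]
grip_width: 0.0
finger_force: 12.5
```

apply_moves(moves="0 0 0 -5 0 0 0;0 0 0 -10 0 0 0;0 0 0 -20 0 0 0;0 0 0 -30 0 0 0;0 -30 10 -20 0 0 0;0 -35 15 0 0 0 0;0 -35 15 0 0 0 0;0 0 0 0 0 0 0")

```text
time_s: 13.43
tool_pos: [0.5145, 0.1488, 0.1292]
eef_rot: [2.45, 1.96, -0.001]
ft_force: [0.1, 0.7, -0.4]
grip_width: 0.0
finger_force: 0.0
```

```bash
python3 - <<'E'
from pose import *
c=snap("wrist","w7")
cv2.imwrite("pics/w7b.png",cv2.resize(c["pixels"][:250,180:500],(768,600),interpolation=cv2.INTER_CUBIC))
s=get_state();print(s["tool_pos"],s["ft_force"])
for p in((-62.5,51.7,38),(-25,37.4,52),(0,125.4,57),(-41,51.7,60)): u,v=proj(c,W(X,p));print(p,round((u-180)*2.4),round(v*2.4))
E
```

```text
[0.51378304 0.15152726 0.12876809] [-0.6628459  -0.12956148 -0.78158048]
(-62.5, 51.7, 38) 119 128
(-25, 37.4, 52) 254 183
(0, 125.4, 57) 352 -260
(-41, 51.7, 60) 183 119
```

View pics/w7b.png

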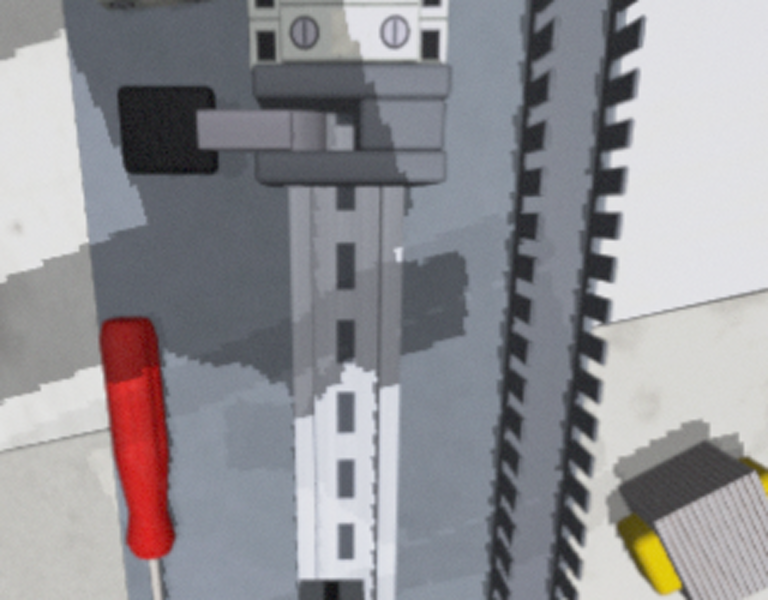

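The lever is level: its tip is at (119,130), as predicted for fully down. The clamp edge is at (254,183), touching block 5, and the bystanders in view haven't moved. I hand it in.

```bash
python3 -c "
from plant import job_done
print(job_done())"
```

```text
the job is handed in; nothing more can be done
None
```

All five blocks sit tight against the end stop, the clamp is closed on them with its lever pressed fully down, the arm is withdrawn, and the job is handed in.

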